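# Shut and latch the garlic peeler

### The arm

A 6-joint arm with a two-finger parallel gripper is mounted at the origin on the work surface. World frame = base frame: x ahead of the robot, y to its left, z up, the work surface at z = 0. Lengths are in m, angles in rad, forces in N, time in s.
With the tool pointing down it reaches from about 0.25 to 0.775 m from the base axis. Payload 4 kg.
Tool frame: the origin (TCP) lies at the very end of the fingers, on their centre line; the grasp point (between the pads) lies 19 mm behind it (robot.tcp_to_grasp is the distance from the TCP to the grasp point, in m); z points along the fingers, y is the line along which they close (so a half turn about z gives the same grasp; the last joint's range is limited). The gripper opens to 94 mm and grips with 3 to 60 N. Pads are 16 mm wide; open, the fingers measure 119 mm over their backs; the gripper's body (75 mm by 177 mm) begins 78 mm behind the grasp point.
Start: joints at [-0.103, 0.087, 1.371, -0, 1.684, -0.103], TCP at [0.55, -0, 0.179] pointing down, gripper open.
Joint ranges: [-3.1, 3.1], [-0.76, 2.03], [0.27, 2.55], [-1.08, 4.22], [0.17, 2.65], [-2.57, 2.57]. Speed limits (rad/s): [2.79, 2.79, 3.14, 3.14, 3.14, 3.14].

### API

Orientations are given as [roll, pitch, yaw] about the fixed x, y, z axes, in that order (R = Rz(yaw) Ry(pitch) Rx(roll)).
In Python, from bench import robot gives the robot as it stands.
- The arm moves only by the shell command python3 nudge.py, which reads ROWS from standard input. ROWS is a JSON list of rows, 1 to 20 of them, each an object with the fields aperture (the finger opening in m), pos (a list: dx, dy, dz in fractions of the full range, 1 being 600 mm), rz (a turn about the tool's z in fractions of the full range, 1 being 4 rad); a field left out counts as zero (the opening has to be given); each row shifts and turns the commanded pose from where the row before left it, along the tool's axes as they then stand; what a row does not reach is not made up. A row lasts 1/12 s, in which the tool goes at most 0.0417 m and 0.125 rad, less where a joint would pass 70% of its speed; a pose out of reach is approached as far as the arm can. The fingers move at their own pace and stop on an object; the grip force is fixed at half the most. Time passes only in rows, so rows that do not move let the fingers close. It prints the time, the measured TCP pose, the force, the opening and the grip force at its end. Shift and turn numbers lie between -1 and 1, and a call with a number outside is refused. Input that does not fit is refused with a message, and nothing moves.
- robot.get_obs(): the state, without advancing time (a new reading comes with each control period).
- robot.snapshot(name): name is "scene" or "side" or "wrist"; returns a dict with "color" (400x640x3 uint8, blue, green, red), "fx", "fy", "cx", "cy" (pixels), "extrinsics" (4x4, takes a point from world to camera coordinates). Camera axes: x right, y down, z forward; pixel columns grow to the right and rows downward; lengths in m; the calibration is good to about 2 mm. A picture is of the moment at which its call begins. There is no depth.
- robot.close_job(): hands the job in; it is judged then, once.
The state is a dict: "time": time; "joint_positions": joint angles; "qvel": joint speeds; "joint_torque": joint torques, N m; "tool_pos": TCP position; "ee_rot": TCP orientation; "wrist_force": force on the tool from outside, world axes, zero at the start; "wrist_torque": the same for the moment, N m; "width": finger opening in m; "finger_force": force on a finger pad.
Only numpy, scipy, OpenCV 4.12 (cv2) and the standard library are available. Lean on these libraries where they do the work, as an engineer would, in place of code of your own. Each camera call takes 0.05 s, during which the arm holds its last target. There are 200 camera calls.

### The job

Shut the hopper lid of the garlic peeler without slamming it, then turn its red latch handle counterclockwise (seen from above) by the black knob, up over the cam to its stop, and press it down so that it sits fully in its low notch and stays there when you let go. Turn and press with care: no more than about 12 N at the knob; leave the other things on the worktop where they are.

Things in the scene. Friction and masses are not known exactly. Their poses are not given: they have to be found in the camera images.
- peeler: steel garlic peeler fixed to the worktop, 200 (x) by 300 (y) by 100 mm; origin: centre of the underside, x to the far side (away from its front panel), y to its left, z up. The hopper with its lid takes the part y = -150 to +50 mm, the flat latch deck (z = 100 mm) the part y = 50 to 150 mm.
- lid (a joint): hinge of the hopper lid (rad): 0 shut, grows as the free edge rises; starts 0.45 to 0.85. Lid (steel frame, clear pane) 200 (x) by 195 (y) by 8 mm, spanning y = -147.5 to +47.5 mm of the peeler; top at z = 108 mm when shut. A stiff hinge keeps it where it is left; pushing it down near the free edge takes about 2 to 6 N.
- lid_hinge (a point): middle of the lid's hinge line, at its underside: x = 100, y = -50, z = 100 mm in the peeler frame; the line runs along the peeler's y, at its far edge
- lid_front (a point): point on the lid's top face, 170 mm from the hinge line, mid width (30 mm in from the free edge)
- keeper: foot of the latch, a 28 mm disc, origin on the handle's turning axis at deck height (10, 95, 100 mm in the peeler frame), axes as the peeler's. It carries the cam, an arc of 40 mm radius: level pad, brass ramp rising 8 mm, then the notch (floor 5 mm below the pad), then a red stop wall. More than 40 N on it is too much; x N at the knob puts about 2.25 x on the stop.
- latch_axis (a point): a point on the turning axis, at deck height. Handle angle below: 0 with the lever to the peeler's -x, growing counterclockwise seen from above; 1.57 rad is to its -y, over the lid. It starts at -0.2 to 0.1 rad. The cam is adjustable about this axis, its setting hidden and different each time by up to 0.35 rad either way: ramp from 0.1 to 0.85, stop met at 0.95 to 1.75 rad. Find it by feel.
- latch_knob (a point): centre of the flat top of the black upright knob (20 mm diameter, 50 mm high), on the red lever (20 mm wide, 12 mm thick) 90 mm from the axis. It is 84 mm above the deck (184 mm above the worktop) on the pad, about 92 on the crest, and drops a part of the way to about 86 to 87 past it, where it hangs, stiff in its bearing; fully down in the notch, where it stays, it is at 79 mm.
- latch_lever (a point): point on the lever's top face, 45 mm from the axis, 34 mm above the deck on the pad. Turning forces at the knob: 1 to 2 N on the pad, 3 to 7 N up the ramp, then almost none, rising sharply at the stop. Pressing the knob's top with 3 to 9 N pushes it home if the handle stands at the stop or within 0.05 rad before it.
- knife: kitchen knife, 280 mm long, lying on the cutting board; leave alone
- clove_a: peeled garlic clove, 36 mm, on the board; leave alone
- clove_b: peeled garlic clove, 36 mm, on the board; leave alone
- bowl: black bowl, 220 mm across, 45 mm high, with unpeeled cloves; leave alone
- oil: amber oil bottle, 64 mm across, 200 mm high; leave alone
- salt: glass salt jar, 70 mm across, 90 mm high; leave alone
- ramekin: white ramekin, 70 mm across, 40 mm high; leave alone

How it is judged:
By the outcome, as a careful person would: the job done as asked, in the order asked, and still so for the second after the job is handed in, with the robot touching nothing.
It also fails if it takes over 70 s, if anything falls off the work surface, if the arm or the gripper's body presses on something with over 40 N, if the wrist force passes 120 N, or if a joint passes its speed limit or range.

## Working session

There is one attempt and no reset: what is moved stays moved. The work goes in short steps, Python scripts to look and compute and a shell command to move; the robot and the scene stay as the last step left them, time stands still between calls to the robot, and variables do not carry over. Pictures are saved under pics/ and viewed, at most 10 in all, crops included, and the job is handed in when it is done.

```bash
ls; mkdir -p pics; python3 - <<'E'
from bench import robot
import cv2,pickle
d={}
for n in("scene","side"):
    s=robot.snapshot(n); d[n]=s; cv2.imwrite(f"pics/{n}0.png",s["color"])
pickle.dump(d,open("s0.pkl","wb"))
o=robot.get_obs();print(o["time"],o["tool_pos"],o["ee_rot"],o["width"])
E
```

```text
bench.py
nudge.py
pics
0.1 [5.49439247e-01 3.37998784e-05 1.77514086e-01] [-3.13956081e+00 -1.97731873e-04  1.57075498e+00] 0.09378629554433349
```

View pics/scene0.png

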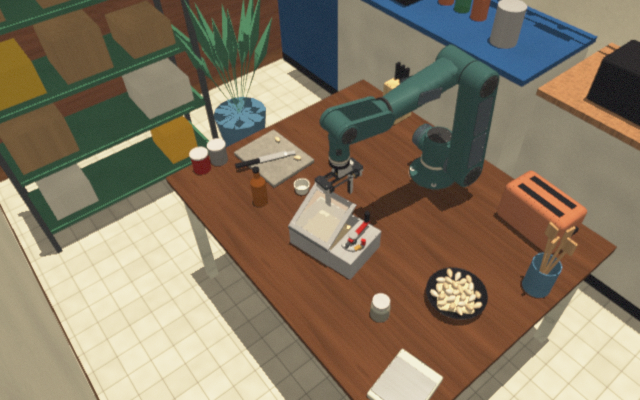

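View pics/side0.png

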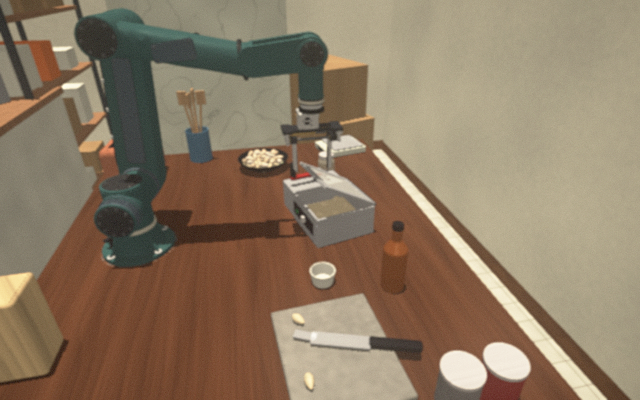

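```bash
python3 - <<'E'
from bench import robot
import cv2,pickle,numpy as np
d=pickle.load(open("s0.pkl","rb"))
w=robot.snapshot("wrist"); d["wrist"]=w; pickle.dump(d,open("s0.pkl","wb"))
a=cv2.resize(d["scene"]["color"][165:285,270:400],(520,480),interpolation=cv2.INTER_CUBIC)
b=cv2.resize(d["side"]["color"][130:250,260:390],(520,480),interpolation=cv2.INTER_CUBIC)
o=np.zeros((600,800,3),np.uint8)
a=cv2.resize(a,(400,369));b=cv2.resize(b,(400,369))
cv2.imwrite("pics/c1.png",np.hstack([a,b])); cv2.imwrite("pics/w0.png",w["color"])
for n in d:
    s=d[n];E=s["extrinsics"];print(n,s["fx"],s["cx"],s["cy"],(-E[:3,:3].T@E[:3,3]).round(3),E[2,:3].round(2))
E
```

```text
scene 519.2334285893563 322.70828137508875 199.16502873820835 [1.409 1.024 1.647] [-0.41 -0.54 -0.73]
side 394.07769197817953 327.9336447852095 199.37001691587386 [ 0.351 -1.104  0.726] [ 0.19  0.85 -0.49]
wrist 317.9473335141449 313.7833415189619 197.8293845175704 [0.55  0.072 0.383] [-0.   -0.25 -0.97]
```

View pics/c1.png

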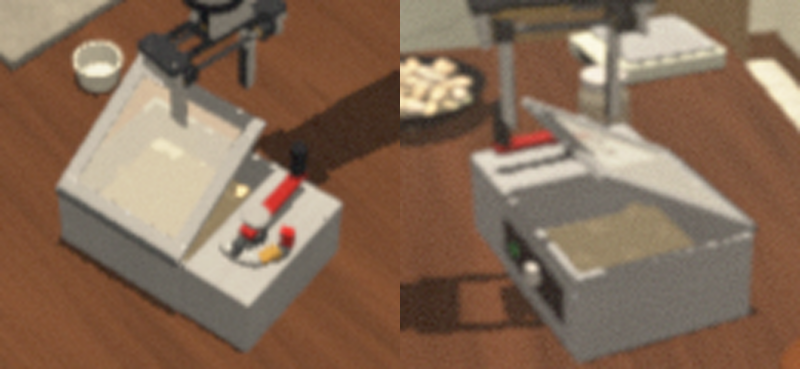

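View pics/w0.png

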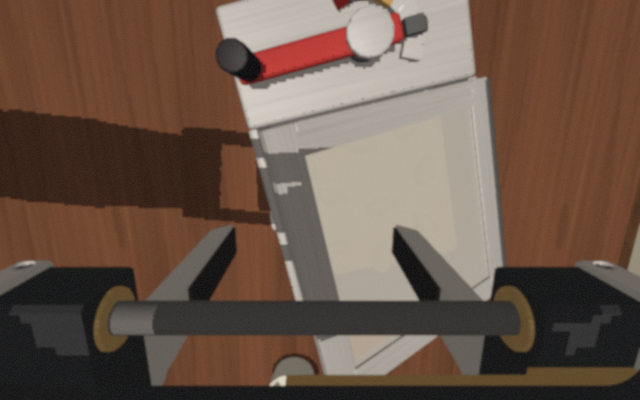

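```bash
cat >fit.py <<'E'
import numpy as np,pickle
from scipy.optimize import least_squares
d=pickle.load(open("s0.pkl","rb"))
def proj(s,p):
    E=s["extrinsics"];q=E[:3,:3]@p+E[:3,3];return np.array([s["fx"]*q[0]/q[2]+s["cx"],s["fy"]*q[1]/q[2]+s["cy"]])
def world(P,p): c,s=np.cos(P[2]),np.sin(P[2]);return np.array([P[0]+c*p[0]-s*p[1],P[1]+s*p[0]+c*p[1],p[2]])
k=3.077
S=lambda u,v:(270+u/k,165+v/k)
D=lambda u,v:(260+u/k,130+v/k)
def lid(a,r,y,t=0): return [.1-r*np.cos(a)+t*np.sin(a)*1,y,.1+r*np.sin(a)+t*np.cos(a)]
def knob(h): return [.01-.09*np.cos(h),.095-.09*np.sin(h),.184]
f=lambda *p:(lambda P:p)
obs=[("scene",S(247,304),f(.1,.15,.1)),("scene",S(245,350),f(.1,.15,0)),("scene",S(341,206),f(-.1,.15,.1)),
("scene",S(60,187),f(.1,-.15,.1)),("scene",S(143,55),lambda P:lid(P[3],.2,-.1475,.008)),("scene",S(263,121),lambda P:lid(P[3],.2,.0475,.008)),
("scene",S(299,147),lambda P:knob(P[4])),
("side",D(183,360),f(-.1,-.15,0)),("side",D(182,270),f(-.1,-.15,.1)),("side",D(353,233),f(.1,-.15,.1)),("side",D(353,312),f(.1,-.15,0)),("side",D(72,157),f(-.1,.15,.1)),
("side",D(125,98),lambda P:lid(P[3],.2,.0475,.008)),
("wrist",(220,8),f(-.1,.15,.1)),("wrist",(250,125),f(-.1,.05,.1)),("wrist",(236,53),lambda P:knob(P[4]))]
def res(P):return np.concatenate([proj(d[n],world(P,g(P)))-uv for n,uv,g in obs])
if __name__=="__main__":
    r=least_squares(res,[.6,.1,0,.6,0],loss="soft_l1",f_scale=2);P=r.x;print(P.round(4));print(res(P).reshape(-1,2).round(1).tolist())
    np.save("P.npy",P)
    for n,q in dict(front=lid(P[3],.17,-.05,.008),e1=lid(P[3],.2,-.1475),e2=lid(P[3],.2,.0475),hinge=[.1,-.05,.1],axis=[.01,.095,.1],knob=knob(P[4])).items():print(n,world(P,q).round(4))
    # independent triangulation of knob top
    t=least_squares(lambda p:np.r_[proj(d["scene"],p)-S(299,147),proj(d["wrist"],p)-(236,53)],[.5,.2,.2]);print("knob tri",t.x.round(4),t.fun.round(1))
E
python3 fit.py
```

```text
[0.6028 0.0338 0.221  0.4965 0.0104]
[[-0.5, 1.0], [-0.3, 1.6], [0.2, -0.9], [-1.7, 0.1], [-0.9, -0.3], [0.4, 0.9], [-0.1, 0.2], [-0.9, 0.4], [-1.0, 2.2], [1.5, -0.3], [-0.4, 0.4], [0.4, -1.9], [0.3, 0.2], [-2.4, -2.8], [1.1, 5.5], [0.1, -0.0]]
front [ 0.5692 -0.025   0.188 ]
e1 [ 0.5611 -0.1267  0.1953]
e2 [0.5184 0.0635 0.1953]
hinge [0.7113 0.0069 0.1   ]
axis [0.5917 0.1287 0.1   ]
knob [0.5041 0.108  0.184 ]
knob tri [0.5042 0.108  0.1844] [-0.2  0.1 -0.  -0. ]
```

Model fit is tight (≈1–2 px): lid ≈0.50 rad, knob triangulates to z=0.184 as expected. Lift, close the fingers, go above lid_front.

Units first: shifts go in shares of 600 mm and turns go in shares of 4 rad. So -0.03 m is -0.05, 0.01 m is 0.0167.

```bash
echo '[{"aperture":0,"pos":[0,0,-0.05]},{"aperture":0,"pos":[0,0,-0.05]},{"aperture":0,"pos":[-0.02,0.0167,0]},{"aperture":0,"pos":[-0.0217,0.0167,0]},{"aperture":0},{"aperture":0},{"aperture":0},{"aperture":0,"pos":[0,0,0.05]},{"aperture":0}]' | python3 nudge.py
```

```text
time: 0.9
tool_pos: [0.5669, -0.024, 0.2029]
ee_rot: [-3.132, -0.002, 1.571]
wrist_force: [-0.0, -0.5, -2.2]
width: 0.0375
finger_force: 0.0
```

Scaled: 0.005 m is 0.0083, -0.003 m is -0.005.

```bash
echo '[{"aperture":0},{"aperture":0},{"aperture":0},{"aperture":0},{"aperture":0},{"aperture":0}]' | python3 nudge.py; echo '[{"aperture":0,"pos":[0,0,0.0083]},{"aperture":0,"pos":[-0.0017,-0.005,0.0083]},{"aperture":0,"pos":[-0.0017,-0.005,0.0083]},{"aperture":0,"pos":[-0.0017,-0.005,0.0083]},{"aperture":0,"pos":[-0.0017,-0.005,0.0083]}]' | python3 nudge.py; echo '[{"aperture":0,"pos":[-0.0017,-0.0033,0.0083]},{"aperture":0,"pos":[0,-0.0033,0.0083]},{"aperture":0,"pos":[0,-0.0033,0.0083]},{"aperture":0,"pos":[0,-0.0033,0.0083]}]' | python3 nudge.py
```

```text
time: 1.4
tool_pos: [0.5704, -0.025, 0.2095]
ee_rot: [3.14, 0.0, 1.571]
wrist_force: [-0.2, -0.0, 0.2]
width: 0.0005
finger_force: 0.0
time: 1.82
tool_pos: [0.5574, -0.0291, 0.1826]
ee_rot: [-3.141, -0.0, 1.571]
wrist_force: [-0.3, -1.3, -0.2]
width: 0.0006
finger_force: 0.0
time: 2.15
tool_pos: [0.5501, -0.0303, 0.1638]
ee_rot: [3.14, 0.001, 1.571]
wrist_force: [-0.7, -1.1, 2.2]
width: 0.0006
finger_force: 0.9
```

Scaled: 0.004 m is 0.0067, -0.001 m is -0.0017.

```bash
echo '[{"aperture":0,"pos":[0,0,0.0067]},{"aperture":0,"pos":[0,-0.0017,0.0067]},{"aperture":0,"pos":[0,0,0.0067]},{"aperture":0,"pos":[0,0,0.0067]},{"aperture":0,"pos":[0,0,0.0067]}]' | python3 nudge.py; echo '[{"aperture":0,"pos":[0,0,0.0067]},{"aperture":0,"pos":[0,0,0.0067]},{"aperture":0,"pos":[0,0,0.0067]},{"aperture":0,"pos":[0,0,0.0067]}]' | python3 nudge.py; echo '[{"aperture":0,"pos":[0,0,0.005]},{"aperture":0,"pos":[0,0,0.005]},{"aperture":0,"pos":[0,0,0.005]}]' | python3 nudge.py
```

```text
time: 2.57
tool_pos: [0.549, -0.0299, 0.1432]
ee_rot: [-3.142, -0.0, 1.571]
wrist_force: [-1.2, 0.5, 2.8]
width: 0.0009
finger_force: 0.9
time: 2.9
tool_pos: [0.549, -0.03, 0.1271]
ee_rot: [-3.141, -0.0, 1.571]
wrist_force: [-0.4, 0.0, 2.0]
width: 0.0009
finger_force: 0.9
time: 3.15
tool_pos: [0.549, -0.03, 0.1183]
ee_rot: [-3.142, 0.0, 1.571]
wrist_force: [-0.8, -0.3, 1.9]
width: 0.0008
finger_force: 0.9
```

Scaled: 0.002 m is 0.0033.

```bash
echo '[{"aperture":0,"pos":[0,0,0.0033]},{"aperture":0,"pos":[0,0,0.0033]},{"aperture":0,"pos":[0,0,0.0033]},{"aperture":0,"pos":[0,0,0.0033]}]' | python3 nudge.py; echo '[{"aperture":0,"pos":[0,0,0.0033]},{"aperture":0,"pos":[0,0,0.0017]},{"aperture":0}]' | python3 nudge.py
```

```text
time: 3.48
tool_pos: [0.5491, -0.03, 0.1105]
ee_rot: [3.141, 0.0, 1.571]
wrist_force: [-0.9, -0.9, 1.4]
width: 0.0002
finger_force: 0.9
time: 3.73
tool_pos: [0.5489, -0.03, 0.1072]
ee_rot: [-3.141, -0.0, 1.571]
wrist_force: [-0.4, 0.5, 0.6]
width: 0.0004
finger_force: 0.2
```

Scaled: 0.001 m is 0.0017.

```bash
echo '[{"aperture":0,"pos":[0,0,0.0017]},{"aperture":0,"pos":[0,0,0.0017]},{"aperture":0}]' | python3 nudge.py
```

```text
time: 3.98
tool_pos: [0.549, -0.03, 0.1054]
ee_rot: [3.142, -0.0, 1.571]
wrist_force: [-0.9, -0.5, 2.0]
width: 0.0
finger_force: 0.5
```

Scaled: 0.001 m is 0.0017.

```bash
echo '[{"aperture":0,"pos":[0,0,0.0017]},{"aperture":0}]' | python3 nudge.py; echo '[{"aperture":0,"pos":[0,0,0.0017]},{"aperture":0}]' | python3 nudge.py
```

```text
time: 4.15
tool_pos: [0.5491, -0.03, 0.1045]
ee_rot: [3.141, 0.0, 1.571]
wrist_force: [-0.9, -0.3, 1.0]
width: 0.0005
finger_force: 0.6
time: 4.32
tool_pos: [0.549, -0.03, 0.1035]
ee_rot: [3.142, 0.0, 1.571]
wrist_force: [0.2, -0.7, 1.1]
width: 0.0005
finger_force: 0.7
```

```bash
python3 - <<'E'
from bench import robot
import cv2,numpy as np
a=robot.snapshot("scene")["color"][165:285,270:400];b=robot.snapshot("side")["color"][130:250,260:390]
f=lambda i:cv2.resize(i,(400,369),interpolation=cv2.INTER_CUBIC)
cv2.imwrite("pics/c2.png",np.hstack([f(a),f(b)]))
E
```

```text
(no output)
```

View pics/c2.png

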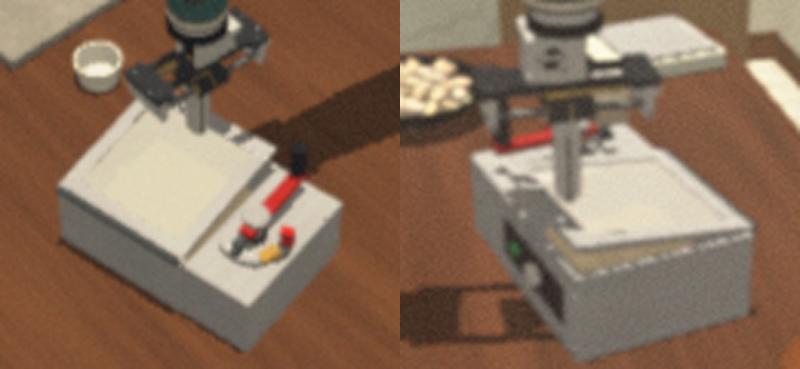

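The finger rests on the lid, yet it's still slightly open (side view: lid's near corner ~(575,240), body corner (582,270)); fit the lid angle and the tip's projection.

```bash
python3 - <<'E'
from fit import *
P=np.load("P.npy")
for a in(0,.05,.1,.15,.2,.25):
    print(a,[((proj(d[n],world(P,lid(a,.2,y,.008)))-o)*k).round().tolist() for n,o,y in(("scene",(270,165),.0475),("side",(260,130),-.1475),("scene",(270,165),-.1475))])
for z in(.1035,.12,.13):
  p=np.array([.549,-.03,z]);print(z,[((proj(d[n],p)-o)*k).round().tolist() for n,o in(("scene",(270,165)),("side",(260,130)))])
E
```

```text
0 [[275.0, 161.0], [178.0, 269.0], [156.0, 92.0]]
0.05 [[275.0, 156.0], [178.0, 260.0], [155.0, 87.0]]
0.1 [[275.0, 151.0], [179.0, 250.0], [154.0, 83.0]]
0.15 [[274.0, 147.0], [181.0, 241.0], [153.0, 78.0]]
0.2 [[274.0, 143.0], [183.0, 232.0], [152.0, 74.0]]
0.25 [[273.0, 139.0], [185.0, 222.0], [151.0, 70.0]]
0.1035 [[198.0, 143.0], [169.0, 220.0]]
0.12 [[198.0, 135.0], [169.0, 206.0]]
0.13 [[198.0, 130.0], [169.0, 198.0]]
```

```bash
python3 - <<'E'
from fit import *
for z in(.1775,.19,.2):
 for x in(.498,.602):
  p=np.array([x,0,z]);print(z,x,[((proj(d[n],p)-o)*k).round().tolist() for n,o in(("scene",(270,165)),("side",(260,130)))])
E
```

```text
0.1775 0.498 [[244.0, 99.0], [113.0, 148.0]]
0.1775 0.602 [[180.0, 138.0], [213.0, 138.0]]
0.19 0.498 [[245.0, 92.0], [113.0, 137.0]]
0.19 0.602 [[180.0, 131.0], [213.0, 127.0]]
0.2 0.498 [[245.0, 86.0], [112.0, 128.0]]
0.2 0.602 [[180.0, 126.0], [213.0, 119.0]]
```

Reported TCP is ~20 mm below the actual finger end (start picture agrees too: tips at z≈0.20 when 0.1775 reported). So keep pushing slowly; shut is expected near a reported 0.087.

Scaled: 0.003 m is 0.005.

```bash
echo '[{"aperture":0,"pos":[0,0,0.005]},{"aperture":0,"pos":[0,0,0.005]},{"aperture":0,"pos":[0,0,0.005]}]' | python3 nudge.py; echo '[{"aperture":0,"pos":[0,0,0.0033]},{"aperture":0,"pos":[0,0,0.0033]},{"aperture":0}]' | python3 nudge.py; echo '[{"aperture":0,"pos":[0,0,0.0017]},{"aperture":0}]' | python3 nudge.py;echo '[{"aperture":0,"pos":[0,0,0.0017]},{"aperture":0}]' | python3 nudge.py
```

```text
time: 4.67
tool_pos: [0.5489, -0.0301, 0.0943]
ee_rot: [-3.141, 0.0, 1.571]
wrist_force: [-1.1, -0.0, 2.0]
width: 0.0003
finger_force: 0.9
time: 4.92
tool_pos: [0.5488, -0.03, 0.0898]
ee_rot: [-3.141, -0.0, 1.571]
wrist_force: [0.1, -0.8, 0.6]
width: 0.0004
finger_force: 0.0
time: 5.08
tool_pos: [0.549, -0.0299, 0.0894]
ee_rot: [3.142, -0.0, 1.571]
wrist_force: [-0.0, -0.4, -0.3]
width: 0.0008
finger_force: 0.0
time: 5.25
tool_pos: [0.5491, -0.0299, 0.0886]
ee_rot: [3.141, -0.0, 1.571]
wrist_force: [-0.8, -0.3, 0.7]
width: 0.0005
finger_force: 0.3
```

Scaled: 0.001 m is 0.0017.

```bash
echo '[{"aperture":0,"pos":[0,0,0.0017]},{"aperture":0}]' | python3 nudge.py;echo '[{"aperture":0,"pos":[0,0,0.0017]},{"aperture":0}]' | python3 nudge.py
```

```text
time: 5.42
tool_pos: [0.5491, -0.0299, 0.0876]
ee_rot: [3.141, -0.0, 1.571]
wrist_force: [-0.8, -0.1, 0.7]
width: 0.0003
finger_force: 0.6
time: 5.58
tool_pos: [0.549, -0.03, 0.0865]
ee_rot: [3.141, -0.0, 1.571]
wrist_force: [-0.5, -0.3, 1.6]
width: 0.0002
finger_force: 0.6
```

Scaled: 0.001 m is 0.0017.

```bash
for i in 1; do echo '[{"aperture":0,"pos":[0,0,0.0017]},{"aperture":0,"pos":[0,0,0.0017]},{"aperture":0}]' | python3 nudge.py; done; echo '[{"aperture":0,"pos":[0,0,0.0017]},{"aperture":0}]' | python3 nudge.py
```

```text
time: 5.83
tool_pos: [0.549, -0.03, 0.0843]
ee_rot: [-3.141, 0.0, 1.571]
wrist_force: [-0.5, 0.3, 1.1]
width: 0.0005
finger_force: 0.4
time: 6.0
tool_pos: [0.549, -0.03, 0.0834]
ee_rot: [-3.142, 0.0, 1.571]
wrist_force: [-0.5, -0.1, 1.5]
width: 0.0004
finger_force: 0.4
```

Scaled: 0.001 m is 0.0017.

```bash
echo '[{"aperture":0,"pos":[0,0,0.0017]},{"aperture":0}]' | python3 nudge.py; python3 - <<'E'
from bench import robot
import cv2,numpy as np
a=robot.snapshot("scene")["color"][165:285,270:400];b=robot.snapshot("side")["color"][130:250,260:390]
f=lambda i:cv2.resize(i,(400,369),interpolation=cv2.INTER_CUBIC)
cv2.imwrite("pics/c3.png",np.hstack([f(a),f(b)]))
E
```

```text
time: 6.17
tool_pos: [0.549, -0.03, 0.0824]
ee_rot: [-3.142, 0.0, 1.571]
wrist_force: [-0.6, -0.8, 0.9]
width: 0.0002
finger_force: 0.3
```

View pics/c3.png

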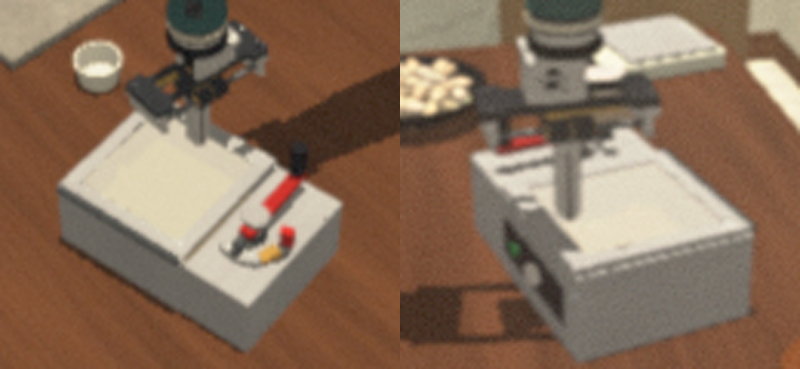

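Almost shut now (scene corner (274,160), side (577,265), expected (275,161)/(578,269)). Push until the force rises.

Scaled: 0.001 m is 0.0017.

```bash
echo '[{"aperture":0,"pos":[0,0,0.0017]},{"aperture":0}]' | python3 nudge.py;echo '[{"aperture":0,"pos":[0,0,0.0017]},{"aperture":0}]' | python3 nudge.py;
```

```text
time: 6.43
tool_pos: [0.549, -0.0301, 0.0815]
ee_rot: [3.142, 0.0, 1.571]
wrist_force: [-0.1, 0.2, -0.0]
width: 0.0004
finger_force: 0.3
time: 6.6
tool_pos: [0.5491, -0.03, 0.0813]
ee_rot: [3.141, 0.0, 1.571]
wrist_force: [-1.5, -0.8, 4.2]
width: 0.0005
finger_force: 2.3
```

Scaled: 0.001 m is 0.0017.

```bash
echo '[{"aperture":0,"pos":[0,0,0.0017]},{"aperture":0}]' | python3 nudge.py;echo '[{"aperture":0,"pos":[0,0,0.0017]},{"aperture":0}]' | python3 nudge.py;
```

```text
time: 6.77
tool_pos: [0.5491, -0.0301, 0.0813]
ee_rot: [3.141, 0.0, 1.571]
wrist_force: [-3.4, -0.4, 8.3]
width: 0.0007
finger_force: 4.0
time: 6.93
tool_pos: [0.5491, -0.0301, 0.0813]
ee_rot: [3.14, 0.0, 1.571]
wrist_force: [-4.6, 0.7, 11.9]
width: 0.0008
finger_force: 5.7
```

Lid shut and seated (12 N at stop), z offset ≈ +26 mm. Rise, turn the tool to the handle's tangent (yaw 0.231).

Scaled: -0.035 m is -0.0583, -0.03 m is -0.05, 0.122 rad is 0.0305.

```bash
echo '[{"aperture":0,"pos":[0,0,-0.0167]},{"aperture":0,"pos":[0,0,-0.05]},{"aperture":0.036,"pos":[0,0,-0.0583]},{"aperture":0.036,"pos":[0,0,-0.0583]},{"aperture":0.036,"rz":0.0305},{"aperture":0.036,"rz":0.0305},{"aperture":0.036,"rz":0.0305},{"aperture":0.036,"rz":0.0305},{"aperture":0.036,"rz":0.0305},{"aperture":0.036,"rz":0.0305},{"aperture":0.036,"rz":0.0305},{"aperture":0.036,"rz":0.0305},{"aperture":0.036,"rz":0.0305},{"aperture":0.036,"rz":0.0305},{"aperture":0.036,"rz":0.03},{"aperture":0.036},{"aperture":0.036}]' | python3 nudge.py; cat > d.py <<'E'
import numpy as np
from bench import robot
from scipy.spatial.transform import Rotation as R
P=np.load("P.npy")
from fit import world
ax=world(P,[.01,.095,.1])
def st(h=None):
    o=robot.get_obs();R_=R.from_euler("xyz",o["ee_rot"]).as_matrix();p=np.array(o["tool_pos"])
    v=(p-ax)[:2];ang=np.arctan2(v[1],v[0])-np.pi-P[2];ang=(ang+np.pi)%(2*np.pi)-np.pi
    print("t %.2f yaw %.3f z %.4f w %.4f | tool at handle ang %.3f r %.4f"%(o["time"],o["ee_rot"][2],p[2],o["width"],ang,np.hypot(*v)),"F tool",(R_.T@np.array(o["wrist_force"])).round(1),"ff",np.round(o["finger_force"],1))
    if h is not None:
        t=world(P,[.01-.09*np.cos(h),.095-.09*np.sin(h),p[2]]);print("need tool dxyz",(R_.T@(t-p)).round(4),"yaw err",round(P[2]+h-o["ee_rot"][2],3))
E
python3 -c "
from d import *;st(P[4])"
```

```text
time: 8.35
tool_pos: [0.5491, -0.03, 0.1884]
ee_rot: [-3.141, -0.0, 0.234]
wrist_force: [-0.3, 0.4, 0.6]
width: 0.0361
finger_force: 0.0
t 8.35 yaw 0.234 z 0.1884 w 0.0361 | tool at handle ang 1.087 r 0.1643 F tool [-0.2 -0.4 -0.6] ff 0.0
need tool dxyz [-0.0118 -0.1447  0.    ] yaw err -0.002
```

Scaled: -0.0362 m is -0.0603, -0.0361 m is -0.0602.

```bash
echo '[{"aperture":0.036,"pos":[-0.005,-0.0603,0]},{"aperture":0.036,"pos":[-0.005,-0.0603,0]},{"aperture":0.036,"pos":[-0.005,-0.0603,0]},{"aperture":0.036,"pos":[-0.0047,-0.0602,0]},{"aperture":0.036},{"aperture":0.036}]' | python3 nudge.py; python3 - <<'E'
from d import *
import cv2
st(P[4])
w=robot.snapshot("wrist");from fit import proj
print(proj(w,world(P,[.01-.09*np.cos(P[4]),.095-.09*np.sin(P[4]),.184])))
a=robot.snapshot("scene")["color"][165:285,270:400]
im=np.hstack([cv2.resize(w["color"],(480,300)),cv2.resize(a,(320,300),interpolation=cv2.INTER_CUBIC)])
cv2.imwrite("pics/w2.png",im)
E
```

```text
time: 8.85
tool_pos: [0.5041, 0.1096, 0.1888]
ee_rot: [3.141, -0.001, 0.237]
wrist_force: [-0.8, -0.9, -0.3]
width: 0.0359
finger_force: 0.0
t 8.85 yaw 0.237 z 0.1888 w 0.0359 | tool at handle ang -0.007 r 0.0897 F tool [-1.   0.7  0.3] ff 0.0
need tool dxyz [-0.0003  0.0015  0.    ] yaw err -0.005
[317.0664365  223.01327092]
```

View pics/w2.png

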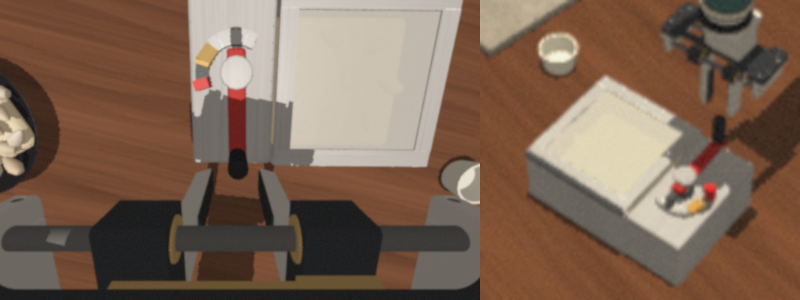

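Knob top at pixel (316,223), predicted (317,223); it is midway between the fingers, lid is shut. Descend around it.

Scaled: 0.01 m is 0.0167, 0.0015 m is 0.0025.

```bash
echo '[{"aperture":0.036,"pos":[0,0.0025,0.0167]},{"aperture":0.036,"pos":[0,0,0.0167]},{"aperture":0.036,"pos":[0,0,0.0167]},{"aperture":0.036}]' | python3 nudge.py; echo '[{"aperture":0.036,"pos":[0,0,0.0167]},{"aperture":0.036,"pos":[0,0,0.0167]},{"aperture":0.036,"pos":[0,0,0.0167]},{"aperture":0.036,"pos":[0,0,0.005]},{"aperture":0.036}]' | python3 nudge.py; python3 -c "
from d import *;st(P[4])"
```

```text
time: 9.28
tool_pos: [0.503, 0.1056, 0.1547]
ee_rot: [-3.141, 0.006, 0.229]
wrist_force: [-0.9, -0.3, -0.1]
width: 0.0359
finger_force: 0.0
time: 9.7
tool_pos: [0.5038, 0.1066, 0.1239]
ee_rot: [-3.141, 0.003, 0.231]
wrist_force: [-0.3, 0.5, 0.0]
width: 0.0361
finger_force: 0.0
t 9.70 yaw 0.231 z 0.1239 w 0.0361 | tool at handle ang 0.025 r 0.0907 F tool [-0.2 -0.6 -0. ] ff 0.0
need tool dxyz [ 0.0007 -0.0013 -0.    ] yaw err 0.001
```

Scaled: 0.0027 m is 0.0045, 0.0007 m is 0.0012, -0.03 rad is -0.0075.

```bash
echo '[{"aperture":0.036,"pos":[0.0012,0.0045,0],"rz":-0.0075},{"aperture":0.036,"pos":[0,0.0045,0],"rz":-0.0075},{"aperture":0.036,"pos":[0,0.0045,0],"rz":-0.0075},{"aperture":0.036,"pos":[0,0.0045,0],"rz":-0.0075}]' | python3 nudge.py; python3 -c "
from d import *;st()"; echo '[{"aperture":0.036,"pos":[0,0.0045,0],"rz":-0.0075},{"aperture":0.036,"pos":[0,0.0045,0],"rz":-0.0075},{"aperture":0.036,"pos":[0,0.0045,0],"rz":-0.0075}]' | python3 nudge.py; python3 -c "
from d import *;st()"
```

```text
time: 10.03
tool_pos: [0.5088, 0.0969, 0.1261]
ee_rot: [-3.141, -0.001, 0.353]
wrist_force: [0.9, 1.1, 0.4]
width: 0.0359
finger_force: 0.4
t 10.03 yaw 0.353 z 0.1261 w 0.0359 | tool at handle ang 0.145 r 0.0888 F tool [ 1.3 -0.7 -0.4] ff 0.4
time: 10.28
tool_pos: [0.5119, 0.0894, 0.1262]
ee_rot: [-3.141, -0.002, 0.443]
wrist_force: [-0.2, 1.5, 0.1]
width: 0.0358
finger_force: 0.4
t 10.28 yaw 0.443 z 0.1262 w 0.0358 | tool at handle ang 0.236 r 0.0890 F tool [ 0.5 -1.4 -0.1] ff 0.4
```

Scaled: 0.0027 m is 0.0045, -0.03 rad is -0.0075.

```bash
for i in 1; do echo '[{"aperture":0.036,"pos":[0,0.0045,0],"rz":-0.0075},{"aperture":0.036,"pos":[0,0.0045,0],"rz":-0.0075},{"aperture":0.036,"pos":[0,0.0045,0],"rz":-0.0075}]' | python3 nudge.py; python3 -c "
from d import *;st()"; done;  echo '[{"aperture":0.036,"pos":[0,0.0045,0],"rz":-0.0075},{"aperture":0.036,"pos":[0,0.0045,0],"rz":-0.0075},{"aperture":0.036,"pos":[0,0.0045,0],"rz":-0.0075}]' | python3 nudge.py; python3 -c "
from d import *;st()"
```

```text
time: 10.53
tool_pos: [0.5155, 0.0822, 0.1262]
ee_rot: [-3.141, -0.002, 0.533]
wrist_force: [-0.8, 1.4, -0.5]
width: 0.0364
finger_force: 0.4
t 10.53 yaw 0.533 z 0.1262 w 0.0364 | tool at handle ang 0.327 r 0.0892 F tool [ 0.  -1.6  0.5] ff 0.4
time: 10.78
tool_pos: [0.5198, 0.0754, 0.1262]
ee_rot: [-3.142, -0.002, 0.623]
wrist_force: [0.2, 0.8, -0.2]
width: 0.0359
finger_force: 0.4
t 10.78 yaw 0.623 z 0.1262 w 0.0359 | tool at handle ang 0.417 r 0.0895 F tool [ 0.6 -0.6  0.2] ff 0.4
```

Scaled: 0.0027 m is 0.0045, -0.03 rad is -0.0075.

```bash
echo '[{"aperture":0.036,"pos":[0,0.0045,0],"rz":-0.0075},{"aperture":0.036,"pos":[0,0.0045,0],"rz":-0.0075}]' | python3 nudge.py; python3 -c "
from d import *;st()";  echo '[{"aperture":0.036,"pos":[0,0.0045,0],"rz":-0.0075},{"aperture":0.036,"pos":[0,0.0045,0],"rz":-0.0075}]' | python3 nudge.py; python3 -c "
from d import *;st()"
```

```text
time: 10.95
tool_pos: [0.523, 0.071, 0.1262]
ee_rot: [3.142, -0.002, 0.683]
wrist_force: [-1.3, 0.7, -0.2]
width: 0.0361
finger_force: 0.4
t 10.95 yaw 0.683 z 0.1262 w 0.0361 | tool at handle ang 0.477 r 0.0897 F tool [-0.6 -1.4  0.2] ff 0.4
time: 11.12
tool_pos: [0.5264, 0.0669, 0.1262]
ee_rot: [3.141, -0.001, 0.743]
wrist_force: [0.4, 1.1, 0.6]
width: 0.0361
finger_force: 0.4
t 11.12 yaw 0.743 z 0.1262 w 0.0361 | tool at handle ang 0.537 r 0.0899 F tool [ 1.  -0.5 -0.6] ff 0.4
```

Scaled: 0.0027 m is 0.0045, -0.03 rad is -0.0075.

```bash
echo '[{"aperture":0.036,"pos":[0,0.0045,0],"rz":-0.0075},{"aperture":0.036,"pos":[0,0.0045,0],"rz":-0.0075}]' | python3 nudge.py; python3 -c "
from d import *;st()";  echo '[{"aperture":0.036,"pos":[0,0.003,0],"rz":-0.005},{"aperture":0.036,"pos":[0,0.003,0],"rz":-0.005}]' | python3 nudge.py; python3 -c "
from d import *;st()"
```

```text
time: 11.28
tool_pos: [0.5301, 0.0629, 0.1262]
ee_rot: [3.141, -0.001, 0.803]
wrist_force: [-1.4, 1.6, -0.4]
width: 0.0356
finger_force: 0.4
t 11.28 yaw 0.803 z 0.1262 w 0.0356 | tool at handle ang 0.597 r 0.0901 F tool [ 0.1 -2.1  0.4] ff 0.4
time: 11.45
tool_pos: [0.5327, 0.0603, 0.1261]
ee_rot: [3.141, -0.001, 0.842]
wrist_force: [-0.1, 1.4, 0.5]
width: 0.0358
finger_force: 0.4
t 11.45 yaw 0.842 z 0.1261 w 0.0358 | tool at handle ang 0.638 r 0.0904 F tool [ 1.  -1.  -0.5] ff 0.4
```

Scaled: 0.0018 m is 0.003, -0.02 rad is -0.005.

```bash
echo '[{"aperture":0.036,"pos":[0,0.003,0],"rz":-0.005},{"aperture":0.036,"pos":[0,0.003,0],"rz":-0.005}]' | python3 nudge.py; python3 -c "
from d import *;st()";  echo '[{"aperture":0.036,"pos":[0,0.003,0],"rz":-0.005},{"aperture":0.036,"pos":[0,0.003,0],"rz":-0.005}]' | python3 nudge.py; python3 -c "
from d import *;st()"
```

```text
time: 11.62
tool_pos: [0.5352, 0.0577, 0.1258]
ee_rot: [3.141, -0.0, 0.883]
wrist_force: [-0.8, 1.1, -0.4]
width: 0.0359
finger_force: 0.4
t 11.62 yaw 0.883 z 0.1258 w 0.0359 | tool at handle ang 0.678 r 0.0907 F tool [ 0.4 -1.3  0.4] ff 0.4
time: 11.78
tool_pos: [0.5379, 0.0553, 0.1256]
ee_rot: [-3.142, -0.0, 0.923]
wrist_force: [-0.0, 1.5, 0.6]
width: 0.0362
finger_force: 0.4
t 11.78 yaw 0.923 z 0.1256 w 0.0362 | tool at handle ang 0.717 r 0.0910 F tool [ 1.2 -1.  -0.6] ff 0.4
```

Scaled: 0.0018 m is 0.003, 0.0003 m is 0.0005, -0.02 rad is -0.005.

```bash
echo '[{"aperture":0.036,"pos":[0.0005,0.003,0],"rz":-0.005},{"aperture":0.036,"pos":[0.0005,0.003,0],"rz":-0.005},{"aperture":0.036,"pos":[0,0.003,0],"rz":-0.005}]' | python3 nudge.py; python3 -c "
from d import *;st()";  echo '[{"aperture":0.036,"pos":[0.0005,0.003,0],"rz":-0.005},{"aperture":0.036,"pos":[0.0002,0.003,0],"rz":-0.005}]' | python3 nudge.py; python3 -c "
from d import *;st()
import cv2
w=robot.snapshot('wrist')['color'];a=robot.snapshot('scene')['color'][165:285,270:400]
cv2.imwrite('pics/w3.png',np.hstack([cv2.resize(w,(480,300)),cv2.resize(a,(320,300),interpolation=cv2.INTER_CUBIC)]))"
```

```text
time: 12.03
tool_pos: [0.5426, 0.0524, 0.1255]
ee_rot: [-3.141, 0.0, 0.983]
wrist_force: [-0.9, 0.2, 1.3]
width: 0.0358
finger_force: 0.5
t 12.03 yaw 0.983 z 0.1255 w 0.0358 | tool at handle ang 0.778 r 0.0907 F tool [-0.3 -0.9 -1.3] ff 0.5
time: 12.2
tool_pos: [0.5456, 0.0509, 0.1254]
ee_rot: [-3.141, 0.001, 1.023]
wrist_force: [-1.7, 0.4, -0.5]
width: 0.036
finger_force: 1.0
t 12.20 yaw 1.023 z 0.1254 w 0.0360 | tool at handle ang 0.814 r 0.0905 F tool [-0.6 -1.7  0.5] ff 1.0
```

View pics/w3.png

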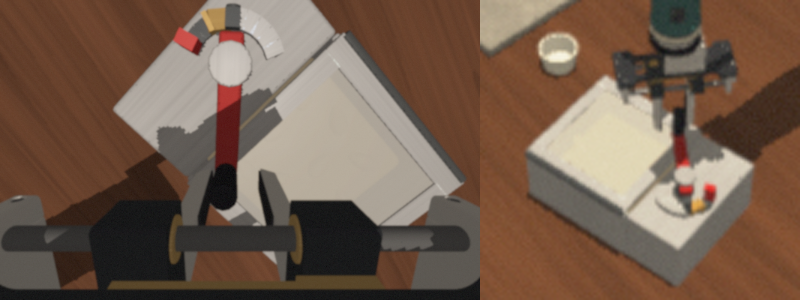

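Handle follows: knob at (222,185) against the trailing finger, dark cam follower just at the brass ramp, red stop further on at (187,40). Lid remains shut. Now up the ramp.

Scaled: 0.0018 m is 0.003, 0.0001 m is 0.0002, -0.02 rad is -0.005.

```bash
echo '[{"aperture":0.036,"pos":[0.0002,0.003,0],"rz":-0.005},{"aperture":0.036,"pos":[0.0002,0.003,0],"rz":-0.005}]' | python3 nudge.py; python3 -c "
from d import *;st()";  echo '[{"aperture":0.036,"pos":[0.0002,0.003,0],"rz":-0.005},{"aperture":0.036,"pos":[0.0002,0.003,0],"rz":-0.005}]' | python3 nudge.py; python3 -c "
from d import *;st()"
```

```text
time: 12.47
tool_pos: [0.5482, 0.0496, 0.1252]
ee_rot: [-3.139, 0.001, 1.063]
wrist_force: [-3.7, 1.7, 0.6]
width: 0.0361
finger_force: 1.9
t 12.47 yaw 1.063 z 0.1252 w 0.0361 | tool at handle ang 0.846 r 0.0903 F tool [-0.3 -4.  -0.6] ff 1.9
time: 12.63
tool_pos: [0.5513, 0.0479, 0.1251]
ee_rot: [-3.139, 0.001, 1.103]
wrist_force: [-4.8, 1.4, 1.7]
width: 0.036
finger_force: 2.5
t 12.63 yaw 1.103 z 0.1251 w 0.0360 | tool at handle ang 0.885 r 0.0904 F tool [-0.9 -4.9 -1.7] ff 2.5
```

Scaled: 0.0018 m is 0.003, 0.0001 m is 0.0002, -0.02 rad is -0.005.

```bash
echo '[{"aperture":0.036,"pos":[0.0002,0.003,0],"rz":-0.005},{"aperture":0.036,"pos":[0.0002,0.003,0],"rz":-0.005}]' | python3 nudge.py; python3 -c "
from d import *;st()";  echo '[{"aperture":0.036,"pos":[0.0002,0.003,0],"rz":-0.005},{"aperture":0.036,"pos":[0.0002,0.003,0],"rz":-0.005}]' | python3 nudge.py; python3 -c "
from d import *;st()"
```

```text
time: 12.8
tool_pos: [0.5546, 0.0463, 0.1254]
ee_rot: [-3.139, 0.001, 1.143]
wrist_force: [-5.9, 0.9, 0.2]
width: 0.0362
finger_force: 2.6
t 12.80 yaw 1.143 z 0.1254 w 0.0362 | tool at handle ang 0.927 r 0.0903 F tool [-1.6 -5.8 -0.2] ff 2.6
time: 12.97
tool_pos: [0.558, 0.0449, 0.1255]
ee_rot: [-3.139, 0.001, 1.183]
wrist_force: [-5.5, 1.3, 2.0]
width: 0.0361
finger_force: 2.8
t 12.97 yaw 1.183 z 0.1255 w 0.0361 | tool at handle ang 0.967 r 0.0903 F tool [-0.9 -5.5 -2. ] ff 2.8
```

Scaled: 0.0018 m is 0.003, 0.0001 m is 0.0002, -0.02 rad is -0.005.

```bash
echo '[{"aperture":0.036,"pos":[0.0002,0.003,0],"rz":-0.005},{"aperture":0.036,"pos":[0.0002,0.003,0],"rz":-0.005}]' | python3 nudge.py; python3 -c "
from d import *;st()";  echo '[{"aperture":0.036,"pos":[0.0002,0.003,0],"rz":-0.005},{"aperture":0.036,"pos":[0.0002,0.003,0],"rz":-0.005}]' | python3 nudge.py; python3 -c "
from d import *;st()"
```

```text
time: 13.13
tool_pos: [0.5614, 0.0437, 0.1257]
ee_rot: [-3.139, 0.001, 1.223]
wrist_force: [-5.5, 1.5, 2.1]
width: 0.0361
finger_force: 2.9
t 13.13 yaw 1.223 z 0.1257 w 0.0361 | tool at handle ang 1.007 r 0.0903 F tool [-0.5 -5.7 -2.1] ff 2.9
time: 13.3
tool_pos: [0.5649, 0.0426, 0.1259]
ee_rot: [-3.14, 0.001, 1.263]
wrist_force: [-5.6, 0.2, 3.0]
width: 0.0362
finger_force: 3.0
t 13.30 yaw 1.263 z 0.1259 w 0.0362 | tool at handle ang 1.047 r 0.0902 F tool [-1.5 -5.4 -3. ] ff 3.0
```

Scaled: 0.0018 m is 0.003, 0.0001 m is 0.0002, -0.02 rad is -0.005.

```bash
echo '[{"aperture":0.036,"pos":[0.0002,0.003,0],"rz":-0.005},{"aperture":0.036,"pos":[0.0002,0.003,0],"rz":-0.005}]' | python3 nudge.py; python3 -c "
from d import *;st()";  echo '[{"aperture":0.036,"pos":[0.0002,0.003,0],"rz":-0.005}]' | python3 nudge.py; python3 -c "
from d import *;st()"
```

```text
time: 13.47
tool_pos: [0.5683, 0.0416, 0.126]
ee_rot: [-3.14, 0.001, 1.303]
wrist_force: [-6.3, -0.1, 3.5]
width: 0.0357
finger_force: 3.1
t 13.47 yaw 1.303 z 0.1260 w 0.0357 | tool at handle ang 1.087 r 0.0901 F tool [-1.7 -6.  -3.4] ff 3.1
time: 13.55
tool_pos: [0.5701, 0.0412, 0.1261]
ee_rot: [-3.14, 0.001, 1.323]
wrist_force: [-6.6, 0.5, 4.5]
width: 0.0359
finger_force: 3.1
t 13.55 yaw 1.323 z 0.1261 w 0.0359 | tool at handle ang 1.108 r 0.0901 F tool [-1.1 -6.6 -4.4] ff 3.1
```

Scaled: 0.0018 m is 0.003, -0.001 m is -0.0017, -0.02 rad is -0.005.

```bash
echo '[{"aperture":0.036,"pos":[0.0002,0.003,-0.0017],"rz":-0.005},{"aperture":0.036,"pos":[0.0002,0.003,-0.0017],"rz":-0.005}]' | python3 nudge.py; python3 -c "
from d import *;st()";  echo '[{"aperture":0.036,"pos":[0.0002,0.003,-0.0008],"rz":-0.005},{"aperture":0.036,"pos":[0.0002,0.0015,0],"rz":-0.0025}]' | python3 nudge.py; python3 -c "
from d import *;st()"
```

```text
time: 13.72
tool_pos: [0.5737, 0.0409, 0.1277]
ee_rot: [-3.139, 0.001, 1.363]
wrist_force: [-4.5, 0.4, 0.4]
width: 0.036
finger_force: 2.7
t 13.72 yaw 1.363 z 0.1277 w 0.0360 | tool at handle ang 1.148 r 0.0896 F tool [-0.6 -4.5 -0.4] ff 2.7
time: 13.88
tool_pos: [0.5768, 0.0403, 0.1282]
ee_rot: [-3.14, 0.001, 1.393]
wrist_force: [-4.6, 0.3, 2.0]
width: 0.0362
finger_force: 2.5
t 13.88 yaw 1.393 z 0.1282 w 0.0362 | tool at handle ang 1.182 r 0.0896 F tool [-0.5 -4.6 -2. ] ff 2.5
```

Scaled: 0.0018 m is 0.003, 0.0009 m is 0.0015, -0.02 rad is -0.005.

```bash
echo '[{"aperture":0.036,"pos":[0.0002,0.003,0],"rz":-0.005},{"aperture":0.036,"pos":[0.0002,0.0015,0],"rz":-0.0025}]' | python3 nudge.py; python3 -c "
from d import *;st()";  echo '[{"aperture":0.036,"pos":[0.0002,0.003,0],"rz":-0.005}]' | python3 nudge.py; python3 -c "
from d import *;st()"
```

```text
time: 14.05
tool_pos: [0.5793, 0.0398, 0.1282]
ee_rot: [-3.14, 0.001, 1.422]
wrist_force: [-5.3, -0.6, 1.9]
width: 0.0359
finger_force: 2.8
t 14.05 yaw 1.422 z 0.1282 w 0.0359 | tool at handle ang 1.210 r 0.0897 F tool [-1.4 -5.1 -1.9] ff 2.8
time: 14.13
tool_pos: [0.5808, 0.0397, 0.1283]
ee_rot: [-3.139, 0.001, 1.442]
wrist_force: [-6.8, 0.3, 2.9]
width: 0.0361
finger_force: 3.1
t 14.13 yaw 1.442 z 0.1283 w 0.0361 | tool at handle ang 1.227 r 0.0896 F tool [-0.6 -6.8 -2.9] ff 3.1
```

Scaled: -0.001 m is -0.0017, 0.0009 m is 0.0015, -0.01 rad is -0.0025.

```bash
echo '[{"aperture":0.036,"pos":[0.0002,0.0015,-0.0017],"rz":-0.0025},{"aperture":0.036,"pos":[0.0002,0.0015,0],"rz":-0.0025}]' | python3 nudge.py; python3 -c "
from d import *;st()";  echo '[{"aperture":0.036,"pos":[0.0002,0.0015,-0.0008],"rz":-0.0025},{"aperture":0.036,"pos":[0,0.0015,0],"rz":-0.0025}]' | python3 nudge.py; python3 -c "
from d import *;st()"
```

```text
time: 14.3
tool_pos: [0.5827, 0.0398, 0.1291]
ee_rot: [-3.139, 0.001, 1.462]
wrist_force: [-4.9, -0.3, 1.7]
width: 0.0362
finger_force: 2.8
t 14.30 yaw 1.462 z 0.1291 w 0.0362 | tool at handle ang 1.248 r 0.0894 F tool [-0.8 -4.9 -1.7] ff 2.8
time: 14.47
tool_pos: [0.585, 0.0396, 0.1296]
ee_rot: [-3.14, 0.001, 1.482]
wrist_force: [-3.9, -0.9, 0.9]
width: 0.036
finger_force: 2.1
t 14.47 yaw 1.482 z 0.1296 w 0.0360 | tool at handle ang 1.274 r 0.0894 F tool [-1.2 -3.9 -0.9] ff 2.1
```

Scaled: 0.0009 m is 0.0015, 0.0001 m is 0.0002, -0.01 rad is -0.0025.

```bash
echo '[{"aperture":0.036,"pos":[0.0002,0.0015,0],"rz":-0.0025},{"aperture":0.036,"pos":[0,0.0015,0],"rz":-0.0025}]' | python3 nudge.py; python3 -c "
from d import *;st()";  echo '[{"aperture":0.036,"pos":[0.0002,0.0015,0],"rz":-0.0025},{"aperture":0.036,"pos":[0,0.0015,0],"rz":-0.0025}]' | python3 nudge.py; python3 -c "
from d import *;st()"
```

```text
time: 14.63
tool_pos: [0.5874, 0.0394, 0.1298]
ee_rot: [3.141, 0.001, 1.502]
wrist_force: [-3.5, -1.1, 1.4]
width: 0.0362
finger_force: 2.0
t 14.63 yaw 1.502 z 0.1298 w 0.0362 | tool at handle ang 1.301 r 0.0894 F tool [-1.3 -3.5 -1.4] ff 2.0
time: 14.8
tool_pos: [0.5893, 0.0394, 0.1299]
ee_rot: [3.141, 0.001, 1.522]
wrist_force: [-3.4, -1.4, 2.1]
width: 0.0361
finger_force: 2.0
t 14.80 yaw 1.522 z 0.1299 w 0.0361 | tool at handle ang 1.323 r 0.0893 F tool [-1.6 -3.4 -2.1] ff 2.0
```

Scaled: 0.0009 m is 0.0015, -0.01 rad is -0.0025.

```bash
echo '[{"aperture":0.036,"pos":[0,0.0015,0],"rz":-0.0025},{"aperture":0.036,"pos":[0,0.0015,0],"rz":-0.0025}]' | python3 nudge.py; python3 -c "
from d import *;st()";  echo '[{"aperture":0.036,"pos":[0,0.0015,0],"rz":-0.0025},{"aperture":0.036,"pos":[0,0.0015,0],"rz":-0.0025}]' | python3 nudge.py; python3 -c "
from d import *;st()"
```

```text
time: 14.97
tool_pos: [0.5912, 0.0397, 0.1298]
ee_rot: [3.141, 0.0, 1.542]
wrist_force: [-3.8, -1.5, 1.6]
width: 0.0361
finger_force: 1.7
t 14.97 yaw 1.542 z 0.1298 w 0.0361 | tool at handle ang 1.344 r 0.0890 F tool [-1.6 -3.7 -1.6] ff 1.7
time: 15.13
tool_pos: [0.593, 0.0399, 0.1297]
ee_rot: [3.141, -0.0, 1.562]
wrist_force: [-2.3, -1.7, 1.5]
width: 0.0361
finger_force: 1.5
t 15.13 yaw 1.562 z 0.1297 w 0.0361 | tool at handle ang 1.364 r 0.0888 F tool [-1.7 -2.3 -1.5] ff 1.5
```

Scaled: 0.0009 m is 0.0015, -0.01 rad is -0.0025.

```bash
echo '[{"aperture":0.036,"pos":[0,0.0015,0],"rz":-0.0025},{"aperture":0.036,"pos":[0,0.0015,0],"rz":-0.0025}]' | python3 nudge.py; python3 -c "
from d import *;st()";  echo '[{"aperture":0.036,"pos":[0,0.0015,0],"rz":-0.0025},{"aperture":0.036,"pos":[0,0.0015,0],"rz":-0.0025}]' | python3 nudge.py; python3 -c "
from d import *;st()"
```

```text
time: 15.3
tool_pos: [0.5949, 0.0401, 0.1298]
ee_rot: [3.14, -0.0, 1.582]
wrist_force: [-2.9, -1.4, 1.7]
width: 0.0359
finger_force: 1.2
t 15.30 yaw 1.582 z 0.1298 w 0.0359 | tool at handle ang 1.386 r 0.0887 F tool [-1.4 -2.9 -1.8] ff 1.2
time: 15.47
tool_pos: [0.5968, 0.0404, 0.1297]
ee_rot: [3.14, -0.001, 1.602]
wrist_force: [-1.1, 0.1, 1.2]
width: 0.0362
finger_force: 0.8
t 15.47 yaw 1.602 z 0.1297 w 0.0362 | tool at handle ang 1.407 r 0.0885 F tool [ 0.1 -1.1 -1.2] ff 0.8
```

Scaled: 0.0009 m is 0.0015, -0.0005 m is -0.0008, -0.01 rad is -0.0025.

```bash
echo '[{"aperture":0.036,"pos":[-0.0008,0.0015,0],"rz":-0.0025},{"aperture":0.036,"pos":[0,0.0015,0],"rz":-0.0025}]' | python3 nudge.py; python3 -c "
from d import *;st()";  echo '[{"aperture":0.036,"pos":[0,0.0015,0],"rz":-0.0025},{"aperture":0.036,"pos":[0,0.0015,0],"rz":-0.0025}]' | python3 nudge.py; python3 -c "
from d import *;st()"
```

```text
time: 15.63
tool_pos: [0.5984, 0.0399, 0.1295]
ee_rot: [3.141, -0.001, 1.622]
wrist_force: [-0.6, 0.8, 0.2]
width: 0.0361
finger_force: 0.6
t 15.63 yaw 1.622 z 0.1295 w 0.0361 | tool at handle ang 1.425 r 0.0891 F tool [ 0.8 -0.5 -0.2] ff 0.6
time: 15.8
tool_pos: [0.6002, 0.0397, 0.1294]
ee_rot: [3.141, -0.0, 1.642]
wrist_force: [-0.8, -0.2, 0.4]
width: 0.0362
finger_force: 0.4
t 15.80 yaw 1.642 z 0.1294 w 0.0362 | tool at handle ang 1.444 r 0.0894 F tool [-0.1 -0.8 -0.4] ff 0.4
```

Units first: shifts go in shares of 600 mm and turns go in shares of 4 rad. So 0.0009 m is 0.0015, -0.01 rad is -0.0025.

```bash
echo '[{"aperture":0.036,"pos":[0,0.0015,0],"rz":-0.0025},{"aperture":0.036,"pos":[0,0.0015,0],"rz":-0.0025}]' | python3 nudge.py; python3 -c "
from d import *;st()";  echo '[{"aperture":0.036,"pos":[0,0.0015,0],"rz":-0.0025},{"aperture":0.036,"pos":[0,0.0015,0],"rz":-0.0025}]' | python3 nudge.py; python3 -c "
from d import *;st()"
```

```text
time: 15.97
tool_pos: [0.6019, 0.0398, 0.1295]
ee_rot: [3.141, -0.0, 1.662]
wrist_force: [-1.8, 1.6, 0.2]
width: 0.0363
finger_force: 0.4
t 15.97 yaw 1.662 z 0.1295 w 0.0363 | tool at handle ang 1.463 r 0.0895 F tool [ 1.7 -1.7 -0.2] ff 0.4
time: 16.13
tool_pos: [0.6035, 0.0399, 0.1295]
ee_rot: [3.142, -0.0, 1.682]
wrist_force: [-0.7, 1.1, -0.4]
width: 0.0364
finger_force: 0.4
t 16.13 yaw 1.682 z 0.1295 w 0.0364 | tool at handle ang 1.482 r 0.0896 F tool [ 1.2 -0.5  0.4] ff 0.4
```

Scaled: 0.0009 m is 0.0015, -0.01 rad is -0.0025.

```bash
for r in 1; do echo '[{"aperture":0.036,"pos":[0,0.0015,0],"rz":-0.0025},{"aperture":0.036,"pos":[0,0.0015,0],"rz":-0.0025}]' | python3 nudge.py; python3 -c "
from d import *;st()"; done;  echo '[{"aperture":0.036,"pos":[0,0.0015,0],"rz":-0.0025},{"aperture":0.036,"pos":[0,0.0015,0],"rz":-0.0025}]' | python3 nudge.py; python3 -c "
from d import *;st()"
```

```text
time: 16.3
tool_pos: [0.6053, 0.04, 0.1295]
ee_rot: [-3.141, 0.0, 1.702]
wrist_force: [-0.9, 0.0, 0.4]
width: 0.0361
finger_force: 0.4
t 16.30 yaw 1.702 z 0.1295 w 0.0361 | tool at handle ang 1.501 r 0.0897 F tool [ 0.1 -0.9 -0.4] ff 0.4
time: 16.47
tool_pos: [0.607, 0.0403, 0.1295]
ee_rot: [-3.141, 0.0, 1.722]
wrist_force: [-1.0, 0.5, -0.5]
width: 0.0364
finger_force: 0.4
t 16.47 yaw 1.722 z 0.1295 w 0.0364 | tool at handle ang 1.521 r 0.0897 F tool [ 0.7 -0.9  0.5] ff 0.4
```

Scaled: 0.0009 m is 0.0015, -0.01 rad is -0.0025.

```bash
echo '[{"aperture":0.036,"pos":[0,0.0015,0],"rz":-0.0025},{"aperture":0.036,"pos":[0,0.0015,0],"rz":-0.0025}]' | python3 nudge.py; python3 -c "
from d import *;st()";  echo '[{"aperture":0.036,"pos":[0,0.0015,0],"rz":-0.0025}]' | python3 nudge.py; python3 -c "
from d import *;st()"
```

```text
time: 16.63
tool_pos: [0.6088, 0.0405, 0.1295]
ee_rot: [-3.141, 0.0, 1.742]
wrist_force: [-1.1, 0.4, -0.3]
width: 0.0362
finger_force: 0.4
t 16.63 yaw 1.742 z 0.1295 w 0.0362 | tool at handle ang 1.541 r 0.0898 F tool [ 0.5 -1.   0.3] ff 0.4
time: 16.72
tool_pos: [0.6097, 0.0407, 0.1295]
ee_rot: [-3.142, 0.0, 1.752]
wrist_force: [-1.7, -0.6, -0.1]
width: 0.036
finger_force: 0.4
t 16.72 yaw 1.752 z 0.1295 w 0.0360 | tool at handle ang 1.551 r 0.0898 F tool [-0.3 -1.8  0.1] ff 0.4
```

Scaled: 0.0009 m is 0.0015, -0.01 rad is -0.0025.

```bash
echo '[{"aperture":0.036,"pos":[0,0.0015,0],"rz":-0.0025},{"aperture":0.036,"pos":[0,0.0015,0],"rz":-0.0025}]' | python3 nudge.py; python3 -c "
from d import *;st()";  echo '[{"aperture":0.036,"pos":[0,0.0015,0],"rz":-0.0025},{"aperture":0.036,"pos":[0,0.0015,0],"rz":-0.0025}]' | python3 nudge.py; python3 -c "
from d import *;st()"
```

```text
time: 16.88
tool_pos: [0.6115, 0.0411, 0.1296]
ee_rot: [3.142, -0.0, 1.772]
wrist_force: [-1.3, -0.9, -0.9]
width: 0.0358
finger_force: 0.4
t 16.88 yaw 1.772 z 0.1296 w 0.0358 | tool at handle ang 1.572 r 0.0898 F tool [-0.6 -1.5  0.9] ff 0.4
time: 17.05
tool_pos: [0.6133, 0.0415, 0.1296]
ee_rot: [3.141, -0.0, 1.792]
wrist_force: [-1.9, 0.5, -0.4]
width: 0.0362
finger_force: 0.4
t 17.05 yaw 1.792 z 0.1296 w 0.0362 | tool at handle ang 1.592 r 0.0898 F tool [ 0.9 -1.7  0.4] ff 0.4
```

Scaled: 0.0009 m is 0.0015, -0.01 rad is -0.0025.

```bash
echo '[{"aperture":0.036,"pos":[0,0.0015,0],"rz":-0.0025},{"aperture":0.036,"pos":[0,0.0015,0],"rz":-0.0025}]' | python3 nudge.py; python3 -c "
from d import *;st()";  echo '[{"aperture":0.036,"pos":[0,0.0015,0],"rz":-0.0025}]' | python3 nudge.py; python3 -c "
from d import *;st()"
```

```text
time: 17.22
tool_pos: [0.6151, 0.0419, 0.1296]
ee_rot: [3.141, 0.0, 1.812]
wrist_force: [-0.7, -0.5, -0.9]
width: 0.036
finger_force: 0.4
t 17.22 yaw 1.812 z 0.1296 w 0.0360 | tool at handle ang 1.612 r 0.0899 F tool [-0.3 -0.8  0.9] ff 0.4
time: 17.3
tool_pos: [0.6159, 0.0421, 0.1296]
ee_rot: [3.141, 0.0, 1.822]
wrist_force: [-0.1, 0.3, -1.3]
width: 0.0359
finger_force: 0.4
t 17.30 yaw 1.822 z 0.1296 w 0.0359 | tool at handle ang 1.622 r 0.0899 F tool [ 0.4 -0.   1.3] ff 0.4
```

Scaled: 0.0009 m is 0.0015, -0.01 rad is -0.0025.

```bash
echo '[{"aperture":0.036,"pos":[0,0.0015,0],"rz":-0.0025},{"aperture":0.036,"pos":[0,0.0015,0],"rz":-0.0025}]' | python3 nudge.py; python3 -c "
from d import *;st()";  echo '[{"aperture":0.036,"pos":[0,0.0015,0],"rz":-0.0025}]' | python3 nudge.py; python3 -c "
from d import *;st()"
```

```text
time: 17.47
tool_pos: [0.6176, 0.0426, 0.1296]
ee_rot: [-3.141, -0.0, 1.842]
wrist_force: [-2.3, 0.6, 0.1]
width: 0.0359
finger_force: 0.7
t 17.47 yaw 1.842 z 0.1296 w 0.0359 | tool at handle ang 1.641 r 0.0899 F tool [ 1.2 -2.1 -0.1] ff 0.7
time: 17.55
tool_pos: [0.6181, 0.0428, 0.1295]
ee_rot: [-3.141, -0.0, 1.852]
wrist_force: [-2.3, -0.3, -1.5]
width: 0.0359
finger_force: 1.1
t 17.55 yaw 1.852 z 0.1295 w 0.0359 | tool at handle ang 1.648 r 0.0898 F tool [ 0.4 -2.3  1.5] ff 1.1
```

Scaled: 0.0009 m is 0.0015, -0.01 rad is -0.0025.

```bash
echo '[{"aperture":0.036,"pos":[0,0.0015,0],"rz":-0.0025}]' | python3 nudge.py; python3 -c "
from d import *;st()";  echo '[{"aperture":0.036,"pos":[0,0.0015,0],"rz":-0.0025}]' | python3 nudge.py; python3 -c "
from d import *;st()"
```

```text
time: 17.63
tool_pos: [0.6187, 0.0431, 0.1294]
ee_rot: [-3.14, -0.0, 1.862]
wrist_force: [-3.2, 0.7, -0.3]
width: 0.0363
finger_force: 1.5
t 17.63 yaw 1.862 z 0.1294 w 0.0363 | tool at handle ang 1.655 r 0.0897 F tool [ 1.6 -2.9  0.3] ff 1.5
time: 17.72
tool_pos: [0.6193, 0.0433, 0.1293]
ee_rot: [-3.139, -0.001, 1.872]
wrist_force: [-3.9, 0.8, 0.4]
width: 0.0357
finger_force: 1.9
t 17.72 yaw 1.872 z 0.1293 w 0.0357 | tool at handle ang 1.662 r 0.0897 F tool [ 1.9 -3.5 -0.4] ff 1.9
```

Scaled: 0.0009 m is 0.0015.

```bash
echo '[{"aperture":0.036,"pos":[0,0.0015,0]},{"aperture":0.036}]' | python3 nudge.py; python3 -c "
from d import *;st()";  echo '[{"aperture":0.036,"pos":[0,0.0015,0]},{"aperture":0.036}]' | python3 nudge.py; python3 -c "
from d import *;st()"
```

```text
time: 17.88
tool_pos: [0.6201, 0.0434, 0.1293]
ee_rot: [-3.139, -0.0, 1.871]
wrist_force: [-4.9, -0.5, 0.1]
width: 0.0361
finger_force: 2.5
t 17.88 yaw 1.871 z 0.1293 w 0.0361 | tool at handle ang 1.671 r 0.0898 F tool [ 0.9 -4.8 -0.1] ff 2.5
time: 18.05
tool_pos: [0.6207, 0.0435, 0.1292]
ee_rot: [-3.139, -0.0, 1.871]
wrist_force: [-5.8, 0.4, 0.8]
width: 0.036
finger_force: 2.8
t 18.05 yaw 1.871 z 0.1292 w 0.0360 | tool at handle ang 1.677 r 0.0900 F tool [ 2.1 -5.4 -0.8] ff 2.8
```

At the stop (force rising with ~1:1 step). Back off, lift clear, close fingers.

Scaled: -0.025 m is -0.0417, -0.02 m is -0.0333.

```bash
echo '[{"aperture":0.036,"pos":[0,-0.005,0]},{"aperture":0.036,"pos":[0,-0.005,0]},{"aperture":0.036,"pos":[0,-0.005,0]},{"aperture":0.036,"pos":[0,0,-0.0333]},{"aperture":0.036,"pos":[0,0,-0.0417]},{"aperture":0.036,"pos":[0,0,-0.0333]},{"aperture":0},{"aperture":0},{"aperture":0},{"aperture":0},{"aperture":0}]' | python3 nudge.py; python3 - <<'E'
from d import *
import cv2
st(1.58)
w=robot.snapshot("wrist");from fit import proj
for h in(1.5,1.58,1.66):print(h,(proj(w,world(P,[.01-.09*np.cos(h),.095-.09*np.sin(h),.187]))).round(1))
cv2.imwrite("pics/w4.png",w["color"])
E
```

```text
time: 18.97
tool_pos: [0.6125, 0.0412, 0.1925]
ee_rot: [-3.139, -0.001, 1.871]
wrist_force: [0.8, -0.3, -0.4]
width: 0.006
finger_force: 0.0
t 18.97 yaw 1.871 z 0.1925 w 0.0060 | tool at handle ang 1.583 r 0.0900 F tool [-0.5  0.7  0.4] ff 0.0
need tool dxyz [-0.     -0.0002  0.    ] yaw err -0.07
1.5 [303.4 222.6]
1.58 [313.7 223.7]
1.66 [324. 224.]
```

View pics/w4.png

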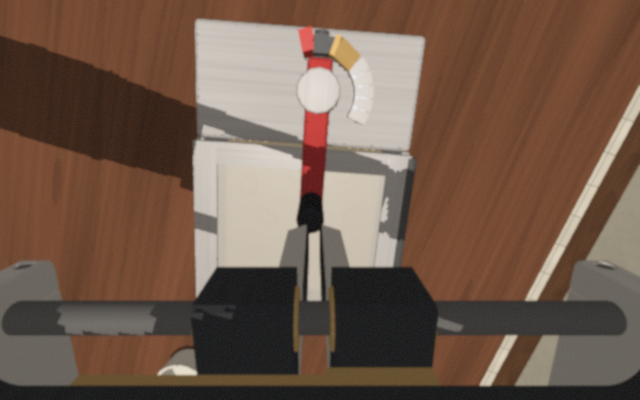

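Knob at (311,220), follower (320,42) against the red stop (307,40). Press down on the knob top: contact near reported 0.160, home at ≈0.153.

Scaled: 0.008 m is 0.0133, -0.0015 m is -0.0025.

```bash
echo '[{"aperture":0,"pos":[0,-0.0025,0.0133]},{"aperture":0,"pos":[0,0,0.0133]},{"aperture":0,"pos":[0,0,0.0133]},{"aperture":0,"pos":[0,0,0.0067]},{"aperture":0}]' | python3 nudge.py; echo '[{"aperture":0,"pos":[0,0,0.0033]},{"aperture":0,"pos":[0,0,0.0017]},{"aperture":0}]' | python3 nudge.py; python3 -c "
from d import *;st(1.56)"
```

```text
time: 19.43
tool_pos: [0.6107, 0.0407, 0.1642]
ee_rot: [-3.138, -0.001, 1.871]
wrist_force: [0.0, 0.7, -0.5]
width: 0.0009
finger_force: 0.0
time: 19.68
tool_pos: [0.612, 0.0407, 0.1637]
ee_rot: [3.141, 0.0, 1.871]
wrist_force: [-0.3, 0.8, -0.6]
width: 0.0005
finger_force: 0.0
t 19.68 yaw 1.871 z 0.1637 w 0.0005 | tool at handle ang 1.576 r 0.0903 F tool [ 0.8 -0.   0.6] ff 0.0
need tool dxyz [ 0.0004 -0.0014 -0.    ] yaw err -0.09
```

Scaled: 0.001 m is 0.0017.

```bash
echo '[{"aperture":0,"pos":[0,0,0.0017]},{"aperture":0}]' | python3 nudge.py; echo '[{"aperture":0,"pos":[0,0,0.0017]},{"aperture":0}]' | python3 nudge.py
```

```text
time: 19.85
tool_pos: [0.612, 0.0407, 0.1629]
ee_rot: [3.141, 0.0, 1.871]
wrist_force: [0.7, -0.2, -0.5]
width: -0.0001
finger_force: 0.0
time: 20.02
tool_pos: [0.6118, 0.0407, 0.1616]
ee_rot: [3.141, 0.0, 1.871]
wrist_force: [0.1, 0.3, -0.8]
width: 0.0008
finger_force: 0.0
```

Scaled: 0.001 m is 0.0017.

```bash
echo '[{"aperture":0,"pos":[0,0,0.0017]},{"aperture":0}]' | python3 nudge.py; echo '[{"aperture":0,"pos":[0,0,0.0017]},{"aperture":0}]' | python3 nudge.py
```

```text
time: 20.18
tool_pos: [0.6119, 0.0406, 0.1606]
ee_rot: [3.141, 0.0, 1.871]
wrist_force: [0.5, 0.8, 0.4]
width: 0.0005
finger_force: 0.2
time: 20.35
tool_pos: [0.6119, 0.0406, 0.1597]
ee_rot: [3.141, 0.0, 1.871]
wrist_force: [-0.1, -0.0, 0.5]
width: 0.0005
finger_force: 0.5
```

Scaled: 0.001 m is 0.0017.

```bash
echo '[{"aperture":0,"pos":[0,0,0.0017]},{"aperture":0}]' | python3 nudge.py; echo '[{"aperture":0,"pos":[0,0,0.0008]},{"aperture":0}]' | python3 nudge.py
```

```text
time: 20.52
tool_pos: [0.612, 0.0405, 0.1587]
ee_rot: [3.141, 0.0, 1.871]
wrist_force: [0.3, -0.1, 1.3]
width: 0.0003
finger_force: 0.7
time: 20.68
tool_pos: [0.612, 0.0405, 0.1583]
ee_rot: [3.141, 0.0, 1.871]
wrist_force: [0.6, -0.5, 2.1]
width: 0.001
finger_force: 0.9
```

Contact. Keep pressing gently.

Scaled: 0.001 m is 0.0017.

```bash
echo '[{"aperture":0,"pos":[0,0,0.0017]},{"aperture":0}]' | python3 nudge.py; echo '[{"aperture":0,"pos":[0,0,0.0017]},{"aperture":0}]' | python3 nudge.py
```

```text
time: 20.85
tool_pos: [0.612, 0.0405, 0.1572]
ee_rot: [3.141, 0.001, 1.871]
wrist_force: [1.1, -0.5, 2.2]
width: 0.0002
finger_force: 1.1
time: 21.02
tool_pos: [0.612, 0.0405, 0.1562]
ee_rot: [3.141, 0.001, 1.871]
wrist_force: [0.1, -2.3, 2.3]
width: 0.0002
finger_force: 1.3
```

Scaled: 0.001 m is 0.0017.

```bash
echo '[{"aperture":0,"pos":[0,0,0.0017]},{"aperture":0}]' | python3 nudge.py; echo '[{"aperture":0,"pos":[0,0,0.0017]},{"aperture":0}]' | python3 nudge.py
```

```text
time: 21.18
tool_pos: [0.612, 0.0404, 0.1552]
ee_rot: [3.141, 0.001, 1.871]
wrist_force: [0.7, -1.7, 3.2]
width: 0.0001
finger_force: 1.6
time: 21.35
tool_pos: [0.612, 0.0404, 0.1543]
ee_rot: [3.141, 0.001, 1.871]
wrist_force: [0.6, -1.6, 3.1]
width: -0.0001
finger_force: 1.8
```

Scaled: 0.001 m is 0.0017.

```bash
echo '[{"aperture":0,"pos":[0,0,0.0017]},{"aperture":0}]' | python3 nudge.py; echo '[{"aperture":0,"pos":[0,0,0.0017]},{"aperture":0}]' | python3 nudge.py
```

```text
time: 21.52
tool_pos: [0.6121, 0.0404, 0.1533]
ee_rot: [3.141, 0.001, 1.871]
wrist_force: [0.1, -1.9, 4.5]
width: 0.0007
finger_force: 2.1
time: 21.68
tool_pos: [0.612, 0.0404, 0.1523]
ee_rot: [3.141, 0.001, 1.871]
wrist_force: [0.9, -3.7, 4.9]
width: 0.0004
finger_force: 2.3
```

Scaled: 0.001 m is 0.0017.

```bash
echo '[{"aperture":0,"pos":[0,0,0.0017]},{"aperture":0}]' | python3 nudge.py; echo '[{"aperture":0,"pos":[0,0,0.0008]},{"aperture":0}]' | python3 nudge.py
```

```text
time: 21.85
tool_pos: [0.612, 0.0404, 0.1513]
ee_rot: [3.141, 0.001, 1.871]
wrist_force: [0.8, -3.3, 5.4]
width: 0.0007
finger_force: 2.5
time: 22.02
tool_pos: [0.6121, 0.0404, 0.1509]
ee_rot: [3.141, 0.001, 1.871]
wrist_force: [0.3, -3.4, 5.4]
width: 0.0004
finger_force: 2.6
```

```bash
echo '[{"aperture":0,"pos":[0,0,0.0008]},{"aperture":0}]' | python3 nudge.py; echo '[{"aperture":0,"pos":[0,0,0.0008]},{"aperture":0}]' | python3 nudge.py
```

```text
time: 22.18
tool_pos: [0.6122, 0.0402, 0.1506]
ee_rot: [3.141, 0.001, 1.87]
wrist_force: [-0.1, -3.6, 5.7]
width: 0.0006
finger_force: 2.8
time: 22.35
tool_pos: [0.6123, 0.0401, 0.1503]
ee_rot: [3.14, 0.001, 1.87]
wrist_force: [1.0, -3.7, 6.4]
width: 0.0008
finger_force: 3.1
```

Scaled: 0.0005 m is 0.0008.

```bash
echo '[{"aperture":0,"pos":[0,0,0.0008]},{"aperture":0}]' | python3 nudge.py; echo '[{"aperture":0,"pos":[0,0,0.0008]},{"aperture":0}]' | python3 nudge.py
```

```text
time: 22.52
tool_pos: [0.6123, 0.04, 0.15]
ee_rot: [3.14, 0.002, 1.87]
wrist_force: [1.4, -3.5, 6.3]
width: 0.0003
finger_force: 3.3
time: 22.68
tool_pos: [0.6125, 0.0399, 0.1498]
ee_rot: [3.14, 0.002, 1.87]
wrist_force: [-0.0, -4.7, 6.2]
width: 0.0005
finger_force: 3.6
```

Scaled: 0.001 m is 0.0017.

```bash
echo '[{"aperture":0,"pos":[0,0,0.0017]},{"aperture":0}]' | python3 nudge.py; echo '[{"aperture":0,"pos":[0,0,0.0017]},{"aperture":0}]' | python3 nudge.py
```

```text
time: 22.85
tool_pos: [0.6126, 0.0395, 0.1492]
ee_rot: [3.139, 0.003, 1.87]
wrist_force: [0.7, -4.7, 7.1]
width: 0.0004
finger_force: 4.1
time: 23.02
tool_pos: [0.6128, 0.0393, 0.1486]
ee_rot: [3.139, 0.003, 1.87]
wrist_force: [-0.1, -5.3, 9.2]
width: 0.0005
finger_force: 4.6
```

Scaled: -0.01 m is -0.0167, -0.005 m is -0.0083.

```bash
echo '[{"aperture":0,"pos":[0,0,-0.0083]},{"aperture":0,"pos":[0,0,-0.0083]},{"aperture":0,"pos":[0,0,-0.0167]},{"aperture":0},{"aperture":0},{"aperture":0}]' | python3 nudge.py; python3 -c "
from d import *;st(1.565)"; echo '[{"aperture":0,"pos":[0,0,0.01]},{"aperture":0,"pos":[0,0,0.0033]},{"aperture":0},{"aperture":0}]' | python3 nudge.py; echo '[{"aperture":0,"pos":[0,0,0.0017]},{"aperture":0,"pos":[0,0,0.0017]},{"aperture":0},{"aperture":0}]' | python3 nudge.py
```

```text
time: 23.52
tool_pos: [0.6115, 0.0412, 0.1661]
ee_rot: [-3.141, -0.001, 1.871]
wrist_force: [0.5, -0.1, -0.6]
width: 0.0004
finger_force: 0.0
t 23.52 yaw 1.871 z 0.1661 w 0.0004 | tool at handle ang 1.572 r 0.0897 F tool [-0.2  0.4  0.6] ff 0.0
need tool dxyz [-0.0002 -0.0007  0.    ] yaw err -0.085
time: 23.85
tool_pos: [0.6114, 0.0407, 0.1577]
ee_rot: [-3.14, -0.001, 1.871]
wrist_force: [-0.0, 0.2, 0.2]
width: 0.0004
finger_force: 0.0
time: 24.18
tool_pos: [0.6118, 0.0407, 0.1566]
ee_rot: [3.141, 0.0, 1.871]
wrist_force: [0.3, -0.1, -1.2]
width: 0.0003
finger_force: 0.0
```

Scaled: 0.001 m is 0.0017.

```bash
echo '[{"aperture":0,"pos":[0,0,0.0017]},{"aperture":0,"pos":[0,0,0.0017]},{"aperture":0},{"aperture":0}]' | python3 nudge.py; echo '[{"aperture":0,"pos":[0,0,0.0017]},{"aperture":0},{"aperture":0}]' | python3 nudge.py; echo '[{"aperture":0,"pos":[0,0,0.0017]},{"aperture":0},{"aperture":0}]' | python3 nudge.py
```

```text
time: 24.52
tool_pos: [0.6118, 0.0407, 0.1545]
ee_rot: [-3.141, -0.0, 1.871]
wrist_force: [-0.2, -0.5, 0.2]
width: 0.0006
finger_force: 0.0
time: 24.77
tool_pos: [0.6118, 0.0407, 0.1535]
ee_rot: [-3.142, -0.0, 1.871]
wrist_force: [-0.5, -0.6, 0.3]
width: 0.0007
finger_force: 0.0
time: 25.02
tool_pos: [0.6118, 0.0407, 0.1525]
ee_rot: [-3.142, -0.0, 1.871]
wrist_force: [-0.9, -0.9, -0.8]
width: 0.0006
finger_force: 0.0
```

Scaled: 0.001 m is 0.0017.

```bash
echo '[{"aperture":0,"pos":[0,0,0.0017]},{"aperture":0},{"aperture":0}]' | python3 nudge.py; echo '[{"aperture":0,"pos":[0,0,0.0017]},{"aperture":0},{"aperture":0}]' | python3 nudge.py
```

```text
time: 25.27
tool_pos: [0.6118, 0.0407, 0.1515]
ee_rot: [-3.141, -0.0, 1.871]
wrist_force: [0.3, -0.0, 0.5]
width: 0.0004
finger_force: 0.0
time: 25.52
tool_pos: [0.612, 0.0407, 0.1508]
ee_rot: [3.141, 0.0, 1.871]
wrist_force: [-0.2, -0.4, 1.8]
width: 0.0006
finger_force: 0.4
```

Scaled: 0.001 m is 0.0017.

```bash
echo '[{"aperture":0,"pos":[0,0,0.0017]},{"aperture":0},{"aperture":0}]' | python3 nudge.py; echo '[{"aperture":0,"pos":[0,0,0.0008]},{"aperture":0},{"aperture":0}]' | python3 nudge.py
```

```text
time: 25.77
tool_pos: [0.6122, 0.0404, 0.1504]
ee_rot: [3.14, 0.001, 1.871]
wrist_force: [-0.5, -1.0, 1.9]
width: 0.0003
finger_force: 1.8
time: 26.02
tool_pos: [0.6124, 0.0402, 0.1501]
ee_rot: [3.14, 0.001, 1.87]
wrist_force: [-0.8, -1.8, 6.0]
width: 0.0008
finger_force: 2.5
```

Rigid now, at 9–10 mm below first contact: seated. Retreat and check.

Scaled: -0.03 m is -0.05, -0.02 m is -0.0333.

```bash
echo '[{"aperture":0,"pos":[0,0,-0.0083]},{"aperture":0,"pos":[0,0,-0.0167]},{"aperture":0,"pos":[0,0,-0.05]},{"aperture":0,"pos":[0,0,-0.05]},{"aperture":0,"pos":[0,0,-0.05]},{"aperture":0,"pos":[-0.0333,0,0]},{"aperture":0,"pos":[-0.05,0,0]},{"aperture":0},{"aperture":0},{"aperture":0}]' | python3 nudge.py; python3 - <<'E'
from bench import robot
import cv2,numpy as np
w=robot.snapshot("wrist")["color"];a=robot.snapshot("scene")["color"][165:285,270:400];b=robot.snapshot("side")["color"][130:250,260:390]
f=lambda i:cv2.resize(i,(320,295),interpolation=cv2.INTER_CUBIC)
cv2.imwrite("pics/end.png",np.hstack([cv2.resize(w,(480,590)),np.vstack([f(a),f(b)])]))
E
```

```text
time: 26.85
tool_pos: [0.6263, -0.0065, 0.2535]
ee_rot: [-3.14, -0.002, 1.871]
wrist_force: [-0.2, 1.0, -0.8]
width: 0.0006
finger_force: 0.0
```

View pics/end.png

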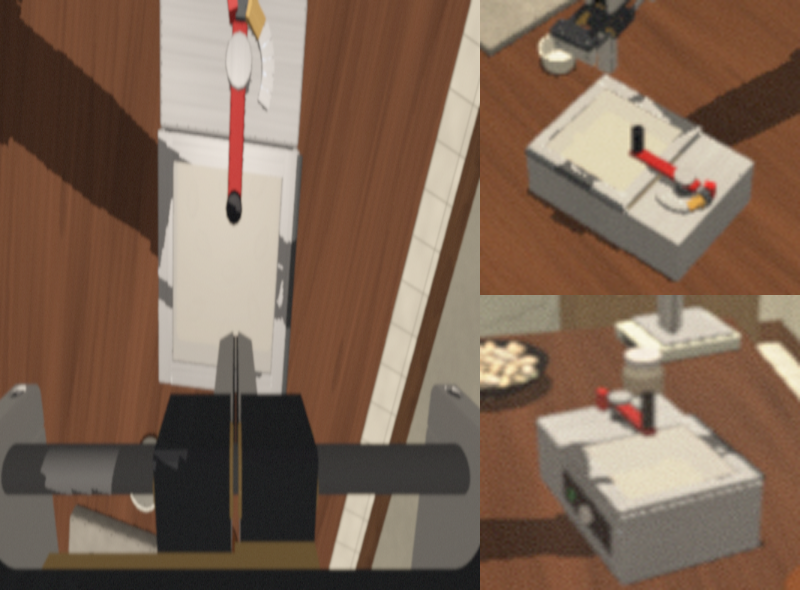

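The lid is shut, the handle lies over it at the stop with the knob at (234,207) in the wrist view, and the robot touches nothing.

```bash
python3 -c "
from bench import robot;print(robot.close_job())"
```

```text
the job is handed in; nothing more can be done
None
```

The lid is shut without slamming. The latch was turned counterclockwise over the cam to its stop and pressed into its low notch, where it stayed when released. The highest force I read at the knob was about 11 N, nothing else on the worktop was touched, and I handed the job in at about 27 s.

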